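# Undo the captive wing screw and lift out the perch

## Task

The budgie's wooden perch on the turntable is kept in its stand by a steel tab on a captive wing screw: using the wing key, not the fingers, turn the screw anticlockwise until the tab lies alongside the perch, then set the key down on the table and let go of it. After that take the perch, lift it straight out of its stand by about 10 cm, and finish while still holding it there in the gripper, level and still, with nothing else touching it. Leave the jar, bowl, cup, tin and scoop where they are.

Things in the scene. Friction and masses are not known exactly. Their poses are not given: they have to be found in the camera images.
- key_mid (a point): Wing key, loose: grey plastic, standing upright on its socket end on the bare table, 65 mm tall, 80 g. The point is its centre, 32.5 mm above its foot; z up the key, x along its broad side. Foot to 20 mm up: a block 40 (x) by 26 (y) mm. From 20 to 65 mm up: a flat grip 30 (x) by 16 (y) mm, to be pinched across y.
- key_slot (a point): Mouth of the key's slot, centre of its foot (32.5 mm below key_mid, same axes). The slot is 30 mm (x) by 10.5 mm (y) and 14 mm deep, open below; it drops over the screw's wing either way round.
- screw_head (a point): Captive wing screw, steel, on an upright pin beside the perch's plain (not ball) end. Point: on its vertical axis, half-way up the wing, 106 mm above the table. The wing is an upright bar 12 mm high (6 above, 6 below the point), 26 mm long (this frame's y) by 7 mm (x), 22 by 4.5 mm in its upper half.
- screw_tab (a point): Tip of the steel tab that turns with the wing, right under it: 12 mm wide, 5 mm thick, reaching 34 mm from the screw's axis towards the screw's +y; it starts 2 mm above the perch. A key fully down rests its foot on the tab, 6 mm below screw_head; nothing else near the screw is higher than that.
- screw (a joint): Turn of the screw, rad, growing anticlockwise seen from above: 0 = tab straight across the perch, 1.57 = tab along the perch, clear of it (end stop). Starts between 0.05 and 0.3; the tab covers the perch up to about 1.2. Friction about 0.06 N m; it stays where it is left.
- perch_mid (a point): Perch, loose: pale wooden bar 240 mm long (x), 18 by 18 mm, edges rounded, 80 to 170 g, lying level in two notched posts 75 mm either side of its middle. Point: middle of the bar, half-way up, 84 mm above the table at the start; z up. A 34 mm ball on its +x end: it balances 17 mm from the point towards +x.
- turntable: White plastic turntable, 400 mm across, 25 mm high, locked: it does not turn. Origin: its centre at table height; the perch starts along its x axis. The stand fixed on it: base 190 by 90 mm, top 37 mm above the table; two posts 16 mm long (x), notch walls up to 87 mm, 2.5 mm clear of the perch's sides. Between the posts the perch is free on both sides and below.
- jar: Closed glass treat jar standing on the turntable, 68 mm across, 110 mm tall; origin at the centre of its underside, z up. Leave alone.
- bowl: Green silicone bowl on the turntable, 90 mm across, 35 mm tall; origin at the centre of its underside, z up. Leave alone.
- cup: White ceramic drinking cup on the table, 60 mm across, 45 mm tall; origin at the centre of its underside, z up. Leave alone.
- tin: Aluminium tin on the table, 56 mm across, 60 mm tall; origin at the centre of its underside, z up. Leave alone.
- scoop: Steel scoop lying on the table, about 180 mm long, 30 mm high; origin on its underside between tray (75 by 52 mm, towards +x) and handle (towards -x). Leave alone.
Mind the look-alikes: they are no part of the job. There is more than one size of the part that bears key_mid; the job needs the smaller.

How it is judged:
By the outcome, as a careful person would: the job done as asked, in the order asked, and still so for the second after the job is handed in, while the arm keeps its last pose, push and grip.
It also fails if it takes over 59 s, if anything falls off the work surface, if the arm or the gripper's body presses on something with over 40 N, if the wrist force passes 120 N, or if a joint passes its speed limit or range.

## Robot

A 6-joint arm with a two-finger parallel gripper is mounted at the origin on the work surface. World frame = base frame: x ahead of the robot, y to its left, z up, the work surface at z = 0. Lengths are in m, angles in rad, forces in N, time in s.
With the tool pointing down it reaches from about 0.2 to 0.875 m from the base axis. Payload 3.4 kg.
Tool frame: the origin (TCP) lies at the very end of the fingers, on their centre line; the grasp point (between the pads) lies 19 mm behind it; z points along the fingers, x is the direction in which the jaws open and shut, and the axes are right-handed (so a half turn about z gives the same grasp; the last joint's range is limited). The gripper opens to 94 mm and grips with 3 to 60 N. Pads are 16 mm wide; open, the fingers measure 119 mm over their backs; the gripper's body (75 mm by 177 mm) begins 78 mm behind the grasp point.
Start: joints at [0.981, 0.276, 1.505, -0, 1.361, -0.121], TCP at [0.26, 0.513, 0.205] pointing down, gripper open.
Joint ranges: [-2.89, 2.89], [-0.75, 2.08], [0.22, 2.7], [-1.18, 4.32], [0.11, 2.71], [-2.7, 2.7]. Speed limits (rad/s): [2.57, 2.57, 3.14, 3.14, 3.14, 3.14].

## Interface

Orientations are given as a 3x3 rotation matrix whose columns are the frame's x, y, z axes.
In Python, from station import robot gives the robot as it stands. The module is installed in compiled form; this text tells all that it offers.
- The arm moves only by the shell command python3 -m jog 'ROWS' [FORCE]. ROWS is JSON, a list of rows, each an object with "delta_rot": the turn, a rotation vector about the tool's x, y, z in rad, a list of three; "offset": the shift along the tool's x, y, z in mm, a list of three; "fingers": the opening, from -1 (shut) to 1 (fully open). A call has 1 to 8 rows; each row shifts and turns the pose as measured when the row begins, along the tool's axes as they then stand; what a row does not reach is not made up. A row lasts 1/12 s, in which the tool goes at most 41.7 mm and 7.16 degrees, less where a joint would pass 70% of its speed; a pose out of reach is approached as far as the arm can. A call is refused whole if a number of a shift passes 41.7 or a number of a turn 0.125, either way. A call with a gripper value outside its range is refused whole. The fingers move at their own pace and stop on an object; FORCE is the grip in N (left out, the last holds). Time passes only in rows, so rows that do not move let the fingers close. It gives the time, the measured TCP pose, the force and the opening at its end, in the units of the state.
- robot.get_obs(): the state, without advancing time (a new reading comes with each control period).
- robot.snapshot(name): name is "side" or "top"; returns a dict with "image" (420x560x3 uint8, red, green, blue), "vfov" (degrees; the focal length in pixels is half the picture's height over the tangent of half this angle, whatever the lens; pixels are square), "cx", "cy" (the principal point, pixels), "R" (3x3) and "t" (3): a world point X has camera coordinates R X + t. Camera axes: x right, y down, z forward; pixel columns grow to the right and rows downward; lengths in m; the calibration is good to about 2 mm. A picture is of the moment at which its call begins. There is no depth.
- robot.sign_off(): hands the job in, once; it reports no verdict.
Trained networks look in a picture, given as the dict that the camera call returned (one of the last four; its "shot" number tells which), for a name from the list of things; names that differ only in an ending like _2 or _b are one class to them, and where a whole thing is asked for, a point or a joint stands for the part that bears it (a point fixed in the world has none). Each returns a list of dicts, best first, with "p" (0 to 1); they miss things now and then, are a little off and sometimes report something else, mostly with a low value. They report only what shows in the picture. A call takes as long as a camera call. They do not tell look-alikes from the thing itself.
- robot.regions_of(target, picture): "pixels" (420x560 bool, what is visible of it) and "position" ([column, row] in pixels, amid what is visible of it).
The state is a dict: "time": time; "joint_positions": joint angles; "qd": joint speeds; "effort": joint torques, N m; "tool_pos": TCP position; "ee_rot": TCP orientation; "wrist_force": force on the tool from outside, world axes, zero at the start; "wrist_torque": the same for the moment, N m; "finger_gap": opening from 0.0 (shut) to 1.0 (fully open).
Only numpy, scipy, OpenCV 4.12 (cv2) and the standard library are available. Lean on these libraries where they do the work, as an engineer would, in place of code of your own. Each camera call takes 0.05 s, during which the arm holds its last target. There are 200 camera calls.

## Working session

There is one attempt and no reset: what is moved stays moved. The work goes in short steps, Python scripts to look and compute and a shell command to move; the robot and the scene stay as the last step left them, time stands still between calls to the robot, and variables do not carry over. Pictures are saved under pics/ and viewed, about 8 in all and at most 12, crops included, and the job is handed in when it is done.

```bash
mkdir -p pics
cat > h.py <<'E'
import numpy as np, cv2
from station import robot
def K(s):
    h,w=s["image"].shape[:2]; f=h/2/np.tan(np.radians(s["vfov"])/2); return f,s["cx"],s["cy"]
def proj(s,X):
    f,cx,cy=K(s); c=np.array(s["R"])@np.array(X,float)+np.array(s["t"]); return np.array([f*c[0]/c[2]+cx,f*c[1]/c[2]+cy])
def onz(s,p,z):
    f,cx,cy=K(s); R=np.array(s["R"]); t=np.array(s["t"]); C=-R.T@t
    d=R.T@np.array([(p[0]-cx)/f,(p[1]-cy)/f,1]); return C+d*(z-C[2])/d[2]
def tri(ss,ps):
    A=[];b=[]
    for s,p in zip(ss,ps):
        f,cx,cy=K(s); R=np.array(s["R"]); t=np.array(s["t"]); C=-R.T@t
        d=R.T@np.array([(p[0]-cx)/f,(p[1]-cy)/f,1]); d/=np.linalg.norm(d); M=np.eye(3)-np.outer(d,d); A.append(M); b.append(M@C)
    return np.linalg.lstsq(np.vstack(A),np.hstack(b),rcond=None)[0]
def save(s,name,crop=None,k=1):
    im=s["image"][:,:,::-1]
    if crop: x0,y0,x1,y1=crop; im=im[y0:y1,x0:x1]
    cv2.imwrite("pics/"+name,cv2.resize(im,None,fx=k,fy=k,interpolation=cv2.INTER_CUBIC))
E
python3 - <<'E'
from h import *
S={n:robot.snapshot(n) for n in("side","top")}
im=np.hstack([S["side"]["image"],S["top"]["image"]])
for n,s in S.items():
    save(s,n+"0.png")
    print(n,K(s),"C",(-np.array(s["R"]).T@s["t"]).round(3))
    for t in["key_mid","key_slot","screw_head","screw_tab","perch_mid","turntable","jar","bowl","cup","tin","scoop"]:
        for r in robot.regions_of(t,s)[:4]: print(t,round(r["p"],2),np.round(r["position"],1),r["pixels"].sum(),onz(s,r["position"],.03).round(3))
E
```

```text
side (np.float64(524.5370094061391), 282.0960326166823, 203.95647830844746) C [ 0.34  -0.719  1.009]
key_mid 0.76 [253.3 328.7] 776 [ 0.415 -0.228  0.03 ]
key_mid 0.72 [292.5 342. ] 423 [ 0.484 -0.277  0.03 ]
key_slot 0.86 [293.2 341.1] 420 [ 0.486 -0.275  0.03 ]
key_slot 0.56 [252.7 326.4] 781 [ 0.415 -0.223  0.03 ]
screw_head 0.68 [250.3 158.8] 113 [0.516 0.249 0.03 ]
screw_head 0.4 [295.3 341.5] 413 [ 0.49  -0.277  0.03 ]
perch_mid 0.8 [258.5 135.4] 622 [0.558 0.331 0.03 ]
perch_mid 0.29 [257.6 273.1] 706 [ 0.454 -0.101  0.03 ]
turntable 0.58 [259.9 173.2] 10964 [0.529 0.192 0.03 ]
jar 0.6 [203.6 130.7] 1057 [0.415 0.388 0.03 ]
bowl 0.87 [308. 152.] 689 [0.671 0.235 0.03 ]
bowl 0.56 [257.6 171.5] 10868 [0.524 0.199 0.03 ]
bowl 0.52 [257.3 275. ] 787 [ 0.452 -0.106  0.03 ]
cup 0.55 [329.2 277.9] 686 [ 0.602 -0.153  0.03 ]
tin 0.9 [259.3 273.1] 781 [ 0.458 -0.102  0.03 ]
tin 0.41 [263.  134.9] 636 [0.57 0.33 0.03]
scoop 0.84 [357.3 368.8] 1569 [ 0.59  -0.362  0.03 ]
top (np.float64(463.2980531744499), 289.09830372660906, 219.6330511334325) C [0.371 0.032 1.255]
key_mid 0.7 [397.8 251.7] 174 [ 0.494 -0.284  0.03 ]
key_mid 0.25 [212.1 185.2] 874 [0.671 0.215 0.03 ]
key_slot 0.75 [218.7 238.4] 94 [0.526 0.193 0.03 ]
key_slot 0.61 [378.4 283.1] 298 [ 0.411 -0.23   0.03 ]
key_slot 0.57 [394.6 256.6] 199 [ 0.481 -0.275  0.03 ]
perch_mid 0.81 [187.8 222.7] 824 [0.567 0.276 0.03 ]
turntable 0.79 [195.6 238.5] 15111 [0.525 0.254 0.03 ]
jar 0.79 [158.9 279.7] 824 [0.416 0.345 0.03 ]
bowl 0.8 [212.4 189. ] 872 [0.66  0.214 0.03 ]
bowl 0.24 [391.4 253.8] 217 [ 0.488 -0.267  0.03 ]
cup 0.58 [350.2 210.8] 365 [ 0.604 -0.159  0.03 ]
tin 0.95 [329.6 266.4] 382 [ 0.454 -0.102  0.03 ]
tin 0.38 [396.2 255.7] 176 [ 0.483 -0.28   0.03 ]
scoop 0.7 [421.9 214.6] 810 [ 0.595 -0.353  0.03 ]
scoop 0.54 [160.  279.6] 807 [0.416 0.342 0.03 ]
```

View pics/side0.png

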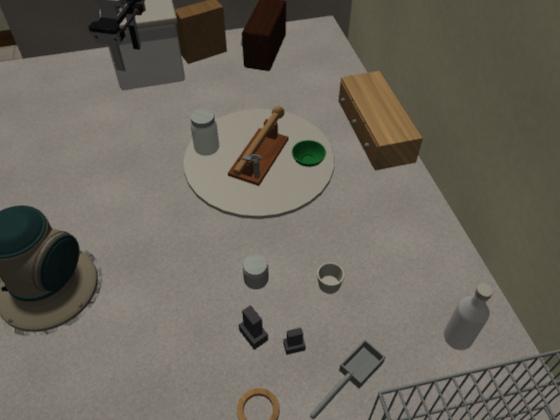

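View pics/top0.png

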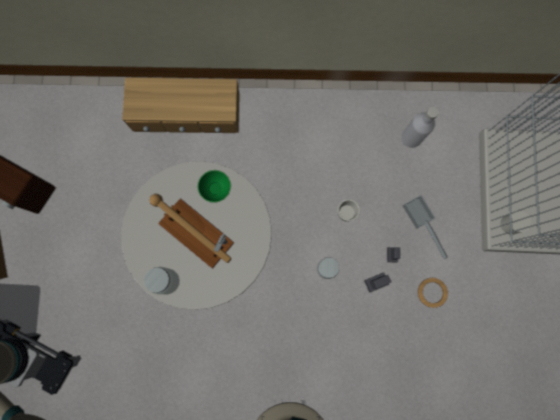

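The side view shows two upright keys: a large one at (253,328) and a small one at (293,341); in the top view they are at (378,283) and (393,255). The perch runs from its ball at (278,112) to its plain end near (240,165), with the screw at about (255,160). Other possible mix-ups are the tin (256,271), the cup (330,277) and the jar, none of which looks like a key. I choose the smaller key and will check it in a close crop.

Run:
```python
from h import *
S={n:robot.snapshot(n) for n in("side","top")}
def c(n,b,wh):
    x0,y0,x1,y1=b; return cv2.resize(S[n]["image"][y0:y1,x0:x1,::-1],wh,interpolation=cv2.INTER_CUBIC)
a=np.hstack([c("side",(230,295,320,362),(400,298)),c("top",(355,235,415,280+0),(400,298))])
b=np.hstack([c("side",(220,100,310,167+20),(400,300)),c("top",(145,185,245,260+10),(400,300))])
cv2.imwrite("pics/crop1.png",np.vstack([a,b]))
for n,s in S.items():
  for t in("key_mid","perch_mid","screw_head"):
    for r in robot.regions_of(t,s)[:2]:
      ys,xs=np.nonzero(r["pixels"]); print(n,t,round(r["p"],2),xs.min(),xs.max(),ys.min(),ys.max())
  for h in(0,.02,.065): print(n,h,[proj(s,[.484,-.277,h]).round(1)])
```

```text
side key_mid 0.87 284 305 327 353
side key_mid 0.69 239 268 305 348
side perch_mid 0.88 235 283 106 173
side 0 [array([292.1, 348.8])]
side 0.02 [array([292.3, 344.5])]
side 0.065 [array([292.7, 334.3])]
top key_mid 0.75 387 400 247 261
top key_mid 0.71 365 390 273 291
top perch_mid 0.91 151 231 194 261
top perch_mid 0.56 216 224 234 249
top screw_head 0.61 215 225 234 250
top 0 [array([392.5, 256.4])]
top 0.02 [array([394.3, 255.7])]
top 0.065 [array([398.6, 254.2])]
```

View pics/crop1.png

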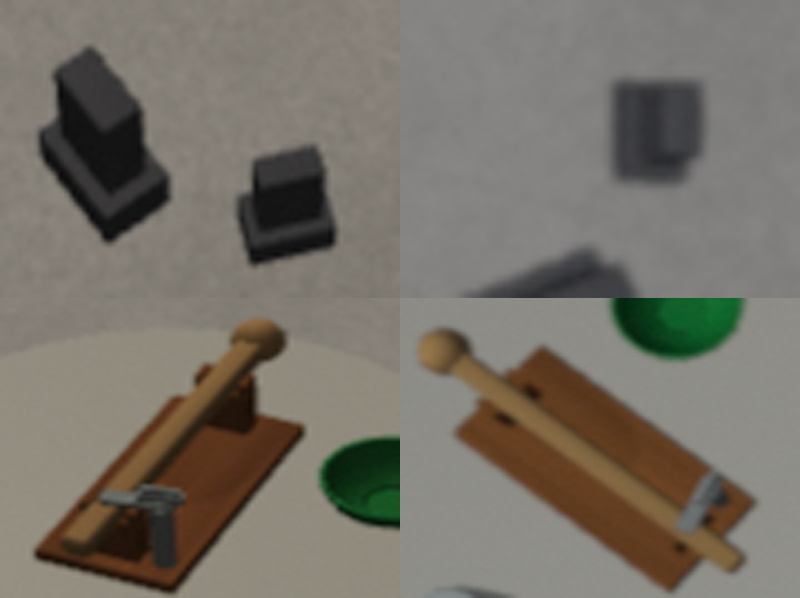

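```bash
cat > fit.py <<'E'
from h import *
from scipy.optimize import minimize
def box(c,l,w,z0,z1,yaw,ox=0,oy=0):
    P=[]
    for a in(-.5,.5):
        for b in(-.5,.5):
            u,v=ox+a*l,oy+b*w
            for z in(z0,z1): P.append([c[0]+u*np.cos(yaw)-v*np.sin(yaw),c[1]+u*np.sin(yaw)+v*np.cos(yaw),z])
    return P
def render(s,parts,k=8):
    m=np.zeros((420*k//8*1,560),np.float32)
    big=np.zeros((420*4,560*4),np.uint8)
    for P in parts:
        q=np.array([proj(s,p) for p in P]); q=((q+.5)*4-.5)
        h=cv2.convexHull(np.round(q*16).astype(np.int32)); cv2.fillConvexPoly(big,h,255,shift=4)
    return cv2.resize(big,(560,420),interpolation=cv2.INTER_AREA)/255.
def key(p,z=0): c,y=p[:2],p[2]; return [box(c,.04,.026,z,z+.02,y),box(c,.03,.016,z+.02,z+.065,y)]
def perch(p):
    c,y=p[:2],p[2]; b=c+.137*np.array([np.cos(y),np.sin(y)])
    ph=np.random.RandomState(0).randn(60,3); ph=.017*ph/np.linalg.norm(ph,axis=1)[:,None]
    return [box(c,.24,.017,.076,.092,y),[np.r_[b,.084]+v for v in ph]]
def screw(p):  # yaw = direction of frame y
    c,y=p[:2],p[2]; return [box(c,.026,.007,.1,.112,y),box(c,.034,.012,.095,.1,y,.017),box(c,.011,.011,.037,.095,y)]
def fit(model,obs,x0,step=(.006,.006,.25)):
    def cost(p): return sum((np.abs(render(s,model(p))-m)*w).sum() for s,m,w in obs)
    best=None
    for dy in(-step[2],0,step[2]):
        x=np.array(x0)+[0,0,dy]; sim=np.vstack([x]+[x+np.eye(3)[i]*step[i] for i in range(3)])
        r=minimize(cost,x,method="Nelder-Mead",options=dict(initial_simplex=sim,xatol=1e-4,fatol=.05,maxiter=150))
        if best is None or r.fun<best.fun: best=r
    return best.x.round(4),round(best.fun,1)
def mask(s,t,near,maxd=25):
    for r in robot.regions_of(t,s):
        if np.hypot(*(np.array(r["position"])-near))<maxd: return r["pixels"].astype(float)
E
cat > m.py <<'E'
from fit import *
S={n:robot.snapshot(n) for n in("side","top")}
one=np.ones((420,560))
def run(nm,t,model,near,x0,d):
    O=[]
    for n,s in S.items():
        m=mask(s,t,near[n],d)
        if m is None: print(nm,n,"none"); continue
        O.append((s,m,one)); print(nm,n,m.sum(),fit(model,O[-1:],x0))
    if len(O)>1: print(nm,"both",fit(model,O,x0))
run("key","key_mid",key,dict(side=(293,341),top=(394,256)),[.484,-.277,-1.4],10)
run("perch","perch_mid",perch,dict(side=(258,135),top=(190,225)),[.545,.245,.92],12)
run("screw","screw_head",screw,dict(side=(252,160),top=(220,240)),[.52,.19,2.4],10)
E
python3 m.py; python3 -c "
from h import *
o=robot.get_obs();print(o['ee_rot'],o['tool_pos'],o['wrist_force'])"
```

```text
key side 431.0 (array([ 0.4895, -0.2729, -0.0672]), np.float64(40.9))
key top 203.0 (array([ 0.4886, -0.2739, -3.1655]), np.float64(10.6))
key both (array([ 0.4891, -0.2737, -0.0314]), np.float64(59.7))
perch side 581.0 (array([0.5364, 0.2506, 0.9064]), np.float64(225.0))
perch top 687.0 (array([0.5315, 0.2411, 0.8971]), np.float64(146.5))
perch both (array([0.5385, 0.2504, 0.8972]), np.float64(417.1))
screw side none
screw top none
[[ 4.51772316e-01  8.92133269e-01  6.57655292e-05]
 [ 8.92133263e-01 -4.51772321e-01  1.07272727e-04]
 [ 1.25412614e-04  1.02087678e-05 -9.99999992e-01]] [0.25979914 0.51300692 0.20551033] [-0.56562997  1.03785763  0.43559552]
```

```bash
cat > m2.py <<'E'
from fit import *
S={n:robot.snapshot(n) for n in("side","top")}
for n,e in(("side",((277,113),(239,167))),("top",((155.8,199.7),(228.7,260.6)))):
    s=S[n]; B=onz(s,e[0],.084);E=onz(s,e[1],.084); d=B-E; print(n,"ball",B.round(4),"end",E.round(4),"len",np.hypot(*d[:2]).round(4),"yaw",np.arctan2(d[1],d[0]).round(3))
vis=[];O=[];O2=[]
for n,b in(("side",(225,95,300,195)),("top",(140,185,245,275))):
    s=S[n]; hsv=cv2.cvtColor(s["image"],cv2.COLOR_RGB2HSV).astype(int); H,Sa,V=hsv[...,0],hsv[...,1],hsv[...,2]
    w=np.zeros((420,560)); w[b[1]:b[3],b[0]:b[2]]=1
    x=(Sa>70)&(V>105)&(H<25)&(w>0)
    # screw weight: near screw only
    lab,_=None,None
    g=(Sa<60)&(w>0)
    O.append((s,x.astype(float),w))
    print(n,x.sum()); v=s["image"][:,:,::-1].copy(); v[x]=(255,0,0); v[g&(V<140)]=(0,0,255); vis.append(cv2.resize(v[b[1]:b[3],b[0]:b[2]],(400,400),interpolation=0))
import fit as F
for off in(.12,.137):
    def perch(p):
        c,y=p[:2],p[2]; b=c+off*np.array([np.cos(y),np.sin(y)])
        ph=np.random.RandomState(0).randn(80,3); ph=.017*ph/np.linalg.norm(ph,axis=1)[:,None]
        return [box(c,.24,.017,.076,.092,y),[np.r_[b,.084]+v for v in ph]]
    for k,o in(("side",O[:1]),("top",O[1:]),("both",O)): print(off,k,fit(perch,o,[.55,.25,.9]))
cv2.imwrite("pics/seg.png",np.hstack(vis))
E
python3 m2.py
```

```text
side ball [0.6146 0.3473 0.084 ] end [0.4735 0.1746 0.084 ] len 0.223 yaw 0.886
top ball [0.6176 0.3497 0.084 ] end [0.4628 0.1589 0.084 ] len 0.2457 yaw 0.889
side 352
top 670
0.12 side (array([0.5426, 0.2713, 0.9027]), np.float64(376.4))
0.12 top (array([0.5407, 0.2573, 0.8906]), np.float64(238.1))
0.12 both (array([0.5406, 0.2572, 0.9019]), np.float64(684.5))
0.137 side (array([0.5404, 0.2706, 0.9072]), np.float64(411.7))
0.137 top (array([0.5312, 0.2459, 0.8943]), np.float64(275.5))
0.137 both (array([0.539 , 0.2555, 0.8991]), np.float64(766.6))
```

View pics/seg.png

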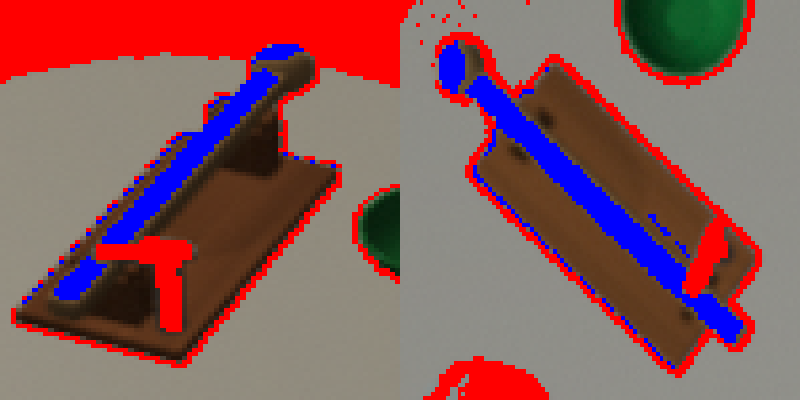

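```bash
cat > scr.py <<'E'
from fit import *
def screwfit(S,x0=(.505,.185,2.4),tabonly=False):
    O=[]
    for n,b in(("side",(236,150,265,182)),("top",(212,228,232,252))):
        if n not in S: continue
        s=S[n]; hsv=cv2.cvtColor(s["image"],cv2.COLOR_RGB2HSV).astype(int); 
        w=np.zeros((420,560)); w[b[1]:b[3],b[0]:b[2]]=1
        g=((hsv[...,1]<70)&(w>0)&(hsv[...,2]<150)).astype(np.uint8)
        nl,lab,st,_=cv2.connectedComponentsWithStats(g,connectivity=4); i=1+np.argmax(st[1:,4]); m=(lab==i).astype(float)
        O.append((s,m,w)); print(n,"px",m.sum(),fit(screw,O[-1:],x0,(.006,.006,.35)))
    if len(O)>1: print("both",fit(screw,O,x0,(.006,.006,.35)))
if __name__=="__main__":
    screwfit({n:robot.snapshot(n) for n in("side","top")})
E
python3 scr.py
```

```text
side px 172.0 (array([0.5168, 0.1786, 2.792 ]), np.float64(39.9))
top px 215.0 (array([0.5342, 0.1672, 2.6529]), np.float64(109.0))
both (array([0.5169, 0.1774, 2.7145]), np.float64(161.6))
```

```bash
sed -i 's/<70)/<60)/; s/<150)/<138)/; s/(212,228,232,252)/(211,229,229,251)/' scr.py; python3 scr.py
```

```text
side px 164.0 (array([0.5172, 0.1787, 2.7831]), np.float64(46.5))
top px 124.0 (array([0.5178, 0.1763, 2.7056]), np.float64(34.6))
both (array([0.5169, 0.1774, 2.7382]), np.float64(85.9))
```

```bash
cat > st.py <<'E'
import sys; from h import *
o=robot.get_obs(); R=np.array(o["ee_rot"]); p=np.array(o["tool_pos"]); yaw=np.arctan2(R[1,0],R[0,0])
print("t",round(o["time"],2),"p",p.round(4),"yaw",yaw.round(3),"tilt",R[:2,2].round(3),"F",np.round(o["wrist_force"],1),"M",np.round(o["wrist_torque"],2),"gap",round(o["finger_gap"],3),"j6",round(o["joint_positions"][5],2))
if len(sys.argv)>1:
    a=list(map(float,sys.argv[1:])); print("offset mm",(1000*R.T@(np.array(a[:3])-p)).round(1),"rotz",round(-((a[3]-yaw+np.pi)%(2*np.pi)-np.pi),3))
E
python3 -m jog '[{"delta_rot":[0,0,-0.11],"offset":[-38,0,0],"fingers":0.1},{"delta_rot":[0,0,-0.11],"offset":[-38,0,0],"fingers":0.1},{"delta_rot":[0,0,-0.11],"offset":[-38,0,0],"fingers":0.1},{"delta_rot":[0,0,-0.1],"offset":[-40,0,0],"fingers":0.1},{"delta_rot":[0,0,0],"offset":[-40,12,0],"fingers":0.1},{"delta_rot":[0,0,0],"offset":[-40,12,0],"fingers":0.1},{"delta_rot":[0,0,0],"offset":[-40,12,0],"fingers":0.1},{"delta_rot":[0,0,0],"offset":[-40,12,0],"fingers":0.1}]' 20
python3 st.py .489 -.2735 .15 1.535
```

```text
time: 2.97
tool_pos: [0.2571, 0.208, 0.2019]
ee_rot: [[0.002, 1.0, 0.002], [1.0, -0.002, 0.004], [0.004, 0.002, -1.0]]
wrist_force: [0.9, -0.6, 0.8]
finger_gap: 0.555
t 2.97 p [0.2571 0.208  0.2019] yaw 1.569 tilt [0.002 0.004] F [ 0.9 -0.6  0.8] M [ 0.01 -0.06  0.03] gap 0.555 j6 -1.1
offset mm [-481.3  232.6   50.3] rotz 0.034
```

```bash
python3 -m jog '[{"delta_rot":[0,0,0.005],"offset":[-38,18,0],"fingers":0.1},{"delta_rot":[0,0,0.005],"offset":[-38,18,0],"fingers":0.1},{"delta_rot":[0,0,0.005],"offset":[-38,18,0],"fingers":0.1},{"delta_rot":[0,0,0.005],"offset":[-38,18,0],"fingers":0.1},{"delta_rot":[0,0,0.005],"offset":[-38,18,0],"fingers":0.1},{"delta_rot":[0,0,0.005],"offset":[-38,18,0],"fingers":0.1},{"delta_rot":[0,0,0],"offset":[-38,18,0],"fingers":0.1},{"delta_rot":[0,0,0],"offset":[-38,18,0],"fingers":0.1}]' >/dev/null
python3 -m jog '[{"delta_rot":[0,0,0],"offset":[-38,18,5],"fingers":0.1},{"delta_rot":[0,0,0],"offset":[-38,18,5],"fingers":0.1},{"delta_rot":[0,0,0],"offset":[-38,18,10],"fingers":0.1},{"delta_rot":[0,0,0],"offset":[-38,18,10],"fingers":0.1},{"delta_rot":[0,0,0],"offset":[0,0,0],"fingers":0.1}]' >/dev/null
python3 st.py .489 -.2735 .10 1.535
```

```text
t 4.05 p [ 0.4567 -0.257   0.1777] yaw 1.529 tilt [ 0.023 -0.002] F [-0.2 -0.3 -0. ] M [0.07 0.01 0.  ] gap 0.551 j6 -2.19
offset mm [-15.1  31.2  78.5] rotz -0.006
```

```bash
cat >> st.py <<'E'
    from scipy.spatial.transform import Rotation as Q
    c,s=np.cos(a[3]),np.sin(a[3]); T=np.array([[c,s,0],[s,-c,0],[0,0,-1]]); print("rotvec",Q.from_matrix(R.T@T).as_rotvec().round(4))
E
python3 -m jog '[{"delta_rot":[0,0,0],"offset":[-8,16,20],"fingers":0.1},{"delta_rot":[0,0,0],"offset":[-7,15,20],"fingers":0.1},{"delta_rot":[0,0,0],"offset":[0,0,0],"fingers":0.1}]' >/dev/null
python3 st.py .489 -.2735 .10 1.535; python3 m.py | grep key
```

```text
t 4.3 p [ 0.4893 -0.2774  0.1373] yaw 1.524 tilt [ 0.024 -0.003] F [ 0.1  0.3 -0.3] M [ 0.06  0.04 -0.01] gap 0.547 j6 -2.18
offset mm [ 3.9 -1.4 37.2] rotz -0.011
rotvec [ 0.0245  0.0016 -0.0112]
key side 344.0 (array([ 0.4907, -0.2726, -0.1925]), np.float64(124.5))
key top none
```

```bash
python3 -m jog '[{"delta_rot":[0.024,0.002,-0.011],"offset":[4,-1,0],"fingers":0.1},{"delta_rot":[0,0,0],"offset":[0,0,30],"fingers":0.1},{"delta_rot":[0,0,0],"offset":[0,0,0],"fingers":0.1}]' >/dev/null
python3 st.py .489 -.2735 .027 1.535
python3 - <<'E'
from h import *
s=robot.snapshot("side"); save(s,"pre.png",(240,270,350,360),6)
E
```

```text
t 4.95 p [ 0.4883 -0.2724  0.1148] yaw 1.537 tilt [ 0.009 -0.007] F [-1.4  0.7 -0.5] M [ 0.09 -0.    0.02] gap 0.548 j6 -2.17
offset mm [-0.5 -0.  87.8] rotz 0.002
rotvec [0.0089 0.0065 0.0019]
```

View pics/pre.png

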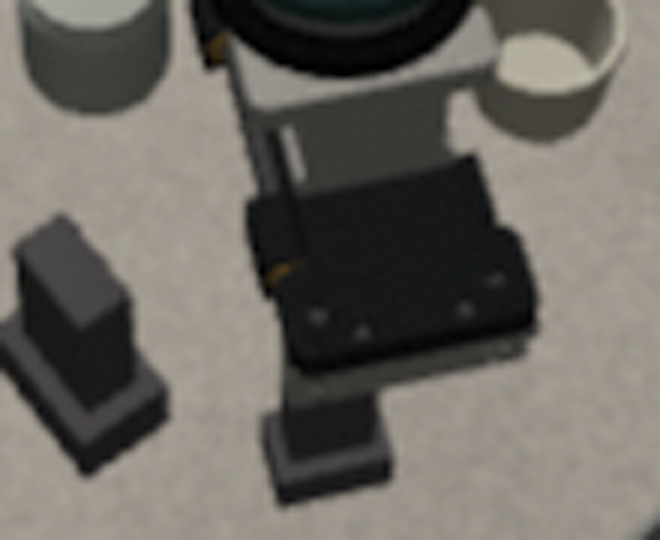

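The gripper hangs straight over the small key at about (325,430) in the crop. The large key (90,340) and the cup (560,60) are clear, so I'll descend and grip.

```bash
python3 -m jog '[{"delta_rot":[0.009,0.006,0.002],"offset":[0,0,25],"fingers":0.1},{"delta_rot":[0,0,0],"offset":[0,0,25],"fingers":0.1},{"delta_rot":[0,0,0],"offset":[0,0,25],"fingers":0.1},{"delta_rot":[0,0,0],"offset":[0,0,10],"fingers":0.1},{"delta_rot":[0,0,0],"offset":[0,0,0],"fingers":0.1}]' >/dev/null
python3 st.py .489 -.2735 .027 1.535
```

```text
t 5.42 p [ 0.4971 -0.2784  0.0403] yaw 1.535 tilt [ 0.019 -0.014] F [-0.2  0.3 -0.4] M [0.06 0.02 0.02] gap 0.552 j6 -2.17
offset mm [ 4.8 -8.5 13.1] rotz 0.0
rotvec [0.0197 0.0136 0.0002]
```

```bash
python3 -m jog '[{"delta_rot":[0.02,0.014,0],"offset":[5,-8,0],"fingers":0.1},{"delta_rot":[0,0,0],"offset":[0,0,0],"fingers":0.1},{"delta_rot":[0,0,0],"offset":[0,0,0],"fingers":0.1}]' >/dev/null
python3 st.py .489 -.2735 .027 1.535
```

```text
t 5.67 p [ 0.4903 -0.274   0.044 ] yaw 1.535 tilt [ 0.002 -0.001] F [ 0.7  0.3 -0.1] M [ 0.04 -0.01 -0.  ] gap 0.551 j6 -2.17
offset mm [ 0.5 -1.4 17. ] rotz 0.0
rotvec [0.0017 0.0009 0.0002]
```

```bash
python3 -m jog '[{"delta_rot":[0.002,0.001,0],"offset":[0,-1,9],"fingers":0.1},{"delta_rot":[0,0,0],"offset":[0,0,8],"fingers":0.1},{"delta_rot":[0,0,0],"offset":[0,0,0],"fingers":0.1},{"delta_rot":[0,0,0],"offset":[0,0,0],"fingers":0.1}]' >/dev/null
python3 st.py .489 -.2735 .027 1.535
```

```text
t 6.0 p [ 0.4913 -0.2755  0.0289] yaw 1.535 tilt [ 0.005 -0.004] F [ 0.9 -0.5 -0.7] M [ 0.03 -0.    0.01] gap 0.552 j6 -2.17
offset mm [ 1.9 -2.4  1.9] rotz 0.0
rotvec [0.0053 0.0037 0.0002]
```

```bash
python3 -m jog '[{"delta_rot":[0.005,0.004,0],"offset":[2,-2,1],"fingers":0.1},{"delta_rot":[0,0,0],"offset":[0,0,0],"fingers":0.1},{"delta_rot":[0,0,0],"offset":[0,0,0],"fingers":-1},{"delta_rot":[0,0,0],"offset":[0,0,0],"fingers":-1},{"delta_rot":[0,0,0],"offset":[0,0,0],"fingers":-1},{"delta_rot":[0,0,0],"offset":[0,0,0],"fingers":-1},{"delta_rot":[0,0,0],"offset":[0,0,0],"fingers":-1},{"delta_rot":[0,0,0],"offset":[0,0,0],"fingers":-1}]' 35 >/dev/null
python3 st.py .489 -.2735 .027 1.535
python3 -m jog '[{"delta_rot":[0,0,0],"offset":[0,0,0],"fingers":-1},{"delta_rot":[0,0,0],"offset":[0,0,0],"fingers":-1},{"delta_rot":[0,0,0],"offset":[0,0,0],"fingers":-1},{"delta_rot":[0,0,0],"offset":[0,0,0],"fingers":-1}]' >/dev/null
python3 st.py .489 -.2735 .17 1.535
```

```text
t 6.67 p [ 0.4893 -0.2733  0.0278] yaw 1.535 tilt [-0.     0.001] F [ 0.2 -1.  -0.8] M [ 0.05  0.06 -0.01] gap 0.169 j6 -2.17
offset mm [-0.3 -0.2  0.8] rotz 0.0
rotvec [-0.0004 -0.0007  0.0003]
t 7.0 p [ 0.4893 -0.2733  0.0278] yaw 1.535 tilt [-0.     0.001] F [-0.1 -0.1  0.2] M [0.05 0.03 0.  ] gap 0.167 j6 -2.17
offset mm [-1.000e-01 -3.000e-01 -1.422e+02] rotz 0.0
rotvec [-0.0003 -0.0007  0.0003]
```

```bash
python3 -m jog '[{"delta_rot":[0,0,0],"offset":[0,0,-20],"fingers":-1},{"delta_rot":[0,0,0],"offset":[0,0,-35],"fingers":-1},{"delta_rot":[0,0,0],"offset":[0,0,-35],"fingers":-1},{"delta_rot":[0,0,0],"offset":[0,0,-35],"fingers":-1},{"delta_rot":[0,0,0],"offset":[0,0,-35],"fingers":-1},{"delta_rot":[0,0,0],"offset":[0,0,-20],"fingers":-1},{"delta_rot":[0,0,0],"offset":[0,0,0],"fingers":-1},{"delta_rot":[0,0,0],"offset":[0,0,0],"fingers":-1}]' >/dev/null
python3 st.py .517 .1775 .2 1.535
```

```text
t 7.67 p [ 0.487  -0.2718  0.2124] yaw 1.535 tilt [-0.008  0.006] F [ 0.1  0.4 -1.6] M [ 0.09 -0.01  0.09] gap 0.17 j6 -2.17
offset mm [450.  14.  15.] rotz 0.0
rotvec [-0.008 -0.006  0.   ]
```

```bash
python3 -m jog '[{"delta_rot":[-0.008,-0.006,0],"offset":[25,1,0],"fingers":-1},{"delta_rot":[0,0,0.04],"offset":[35,1,0],"fingers":-1},{"delta_rot":[0,0,0.04],"offset":[38,3,0],"fingers":-1},{"delta_rot":[0,0,0.04],"offset":[38,5,0],"fingers":-1},{"delta_rot":[0,0,0.04],"offset":[38,7,0],"fingers":-1},{"delta_rot":[0,0,0.04],"offset":[37,8,0],"fingers":-1},{"delta_rot":[0,0,0.04],"offset":[37,9,0],"fingers":-1},{"delta_rot":[0,0,0.04],"offset":[37,9,0],"fingers":-1}]' >/dev/null
python3 -m jog '[{"delta_rot":[0,0,0.04],"offset":[37,-10,0],"fingers":-1},{"delta_rot":[0,0,0.04],"offset":[36,-12,0],"fingers":-1},{"delta_rot":[0,0,0.02],"offset":[30,-12,0],"fingers":-1},{"delta_rot":[0,0,0],"offset":[0,0,0],"fingers":-1},{"delta_rot":[0,0,0],"offset":[0,0,0],"fingers":-1}]' >/dev/null
python3 st.py .517 .1775 .2 1.16
```

```text
t 8.75 p [0.5676 0.1264 0.1797] yaw 1.13 tilt [-0.045  0.005] F [ 0.  -0.5 -0.2] M [-0.06 -0.03  0.01] gap 0.165 j6 -1.04
offset mm [ 24.3 -68.3 -17.8] rotz -0.03
rotvec [-0.0427  0.0143 -0.0306]
```

```bash
python3 -m jog '[{"delta_rot":[-0.043,0.014,-0.03],"offset":[0,-10,-18],"fingers":-1},{"delta_rot":[0,0,0],"offset":[12,-28,0],"fingers":-1},{"delta_rot":[0,0,0],"offset":[12,-28,0],"fingers":-1},{"delta_rot":[0,0,0],"offset":[0,0,0],"fingers":-1},{"delta_rot":[0,0,0],"offset":[0,0,0],"fingers":-1}]' >/dev/null
python3 st.py .517 .1775 .18 1.16
```

```text
t 9.17 p [0.5122 0.171  0.1887] yaw 1.158 tilt [-0.014 -0.006] F [ 0.1  0.1 -1.1] M [ 0.02 -0.06  0.  ] gap 0.165 j6 -0.96
offset mm [8.  1.9 8.6] rotz -0.002
rotvec [-0.0105  0.011  -0.0018]
```

```bash
python3 -m jog '[{"delta_rot":[-0.01,0.011,-0.002],"offset":[8,2,14],"fingers":-1},{"delta_rot":[0,0,0],"offset":[0,0,12],"fingers":-1},{"delta_rot":[0,0,0],"offset":[0,0,0],"fingers":-1},{"delta_rot":[0,0,0],"offset":[0,0,0],"fingers":-1}]' >/dev/null
python3 st.py .517 .1775 .145 1.16;  python3 - <<'E'
from h import *
S={n:robot.snapshot(n) for n in("side","top")}
a=[cv2.resize(S[n]["image"][b[1]:b[3],b[0]:b[2],::-1],(400,400),interpolation=cv2.INTER_CUBIC) for n,b in(("side",(215,115,285,185)),("top",(180,200,250,270)))]
cv2.imwrite("pics/over.png",np.hstack(a))
E
```

```text
t 9.5 p [0.5174 0.1723 0.1594] yaw 1.156 tilt [-0.003 -0.003] F [ 0.2 -0.2 -1.2] M [-0.   -0.04 -0.05] gap 0.17 j6 -0.96
offset mm [ 4.6 -2.4 14.4] rotz -0.004
rotvec [-0.0014  0.0036 -0.0035]
```

View pics/over.png

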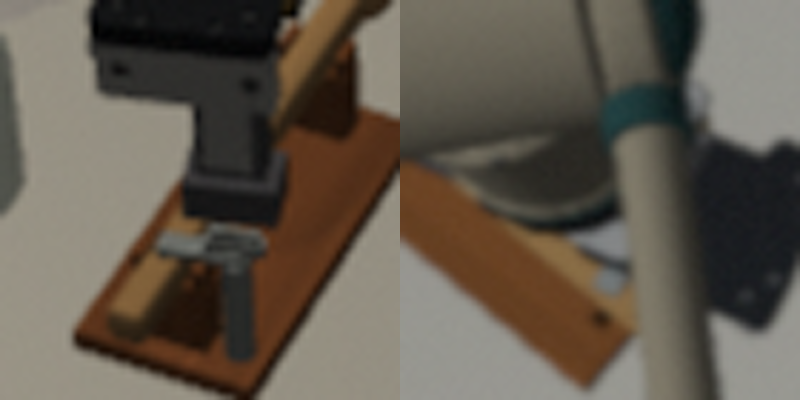

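```bash
python3 -m jog '[{"delta_rot":[-0.001,0.004,-0.004],"offset":[5,-2,6],"fingers":-1},{"delta_rot":[0,0,0],"offset":[0,0,0],"fingers":-1},{"delta_rot":[0,0,0],"offset":[0,0,0],"fingers":-1}]' >/dev/null
python3 st.py .517 .1775 .145 1.16;  python3 - <<'E'
from fit import *
s=robot.snapshot("side"); p=np.array(robot.get_obs()["tool_pos"]); z=p[2]-.0278
k=10;x0,y0=228,125
im=cv2.resize(s["image"][y0:y0+60,x0:x0+50,::-1],None,fx=k,fy=k,interpolation=cv2.INTER_CUBIC)
def dr(P,c): 
    q=np.array([proj(s,v) for v in P]); q=((q-[x0,y0]+.5)*k).astype(np.int32); cv2.polylines(im,[cv2.convexHull(q)],True,c,1)
dr(key(np.r_[p[:2],-.411],z)[0],(0,255,0))
for P,c in zip(screw([.517,.1775,2.73]),((0,0,255),(255,0,0),(255,0,255))): dr(P,c)
cv2.imwrite("pics/ov2.png",im)
E
```

```text
t 9.85 p [0.5194 0.1774 0.1544] yaw 1.159 tilt [0.003 0.001] F [-0.7 -0.8 -0.3] M [-0.02 -0.04 -0.05] gap 0.169 j6 -0.96
offset mm [-0.9 -2.3  9.4] rotz -0.001
rotvec [ 0.0021 -0.0025 -0.0011]
```

View pics/ov2.png

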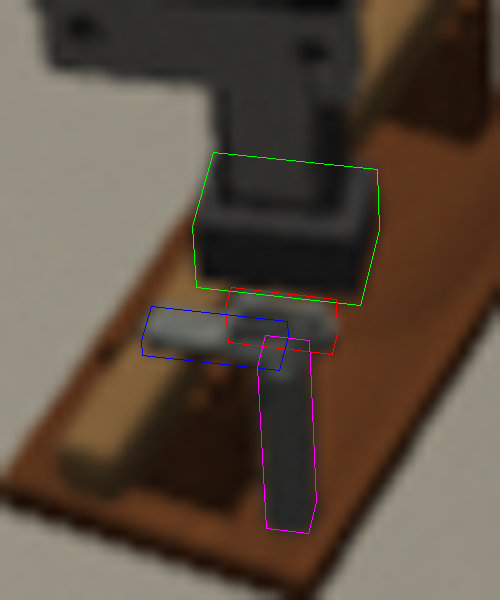

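The side view shows the key's foot centred over the wing. It sits about 1 px higher than predicted, a camera bias of roughly 2–3 mm. I'll aim slightly nearer (y≈0.176) and lower gently, watching the force.

```bash
python3 -m jog '[{"delta_rot":[0.002,-0.002,-0.001],"offset":[-2,-2,2],"fingers":-1},{"delta_rot":[0,0,0],"offset":[0,0,0],"fingers":-1},{"delta_rot":[0,0,0],"offset":[0,0,0],"fingers":-1},{"delta_rot":[0,0,0],"offset":[0,0,0],"fingers":-1}]' >/dev/null
python3 st.py .517 .176 .140 1.16
```

```text
t 10.23 p [0.5165 0.1766 0.1528] yaw 1.161 tilt [0.001 0.   ] F [-0.1 -0.5 -0.2] M [-0.04  0.    0.01] gap 0.169 j6 -0.96
offset mm [-0.4  0.7 12.8] rotz 0.001
rotvec [ 0.0005 -0.0007  0.0007]
```

```bash
python3 -m jog '[{"delta_rot":[0,0,0],"offset":[0,0,5],"fingers":-1},{"delta_rot":[0,0,0],"offset":[0,0,5],"fingers":-1},{"delta_rot":[0,0,0],"offset":[0,0,3],"fingers":-1},{"delta_rot":[0,0,0],"offset":[0,0,0],"fingers":-1},{"delta_rot":[0,0,0],"offset":[0,0,0],"fingers":-1}]' >/dev/null
python3 st.py .517 .176 .136 1.16
python3 -m jog '[{"delta_rot":[0,0,0],"offset":[0,0,3],"fingers":-1},{"delta_rot":[0,0,0],"offset":[0,0,0],"fingers":-1}]' >/dev/null
python3 st.py .517 .176 .136 1.16
```

```text
t 10.65 p [0.5164 0.1767 0.1383] yaw 1.161 tilt [0.001 0.   ] F [-0.   0.7 -0.6] M [ 0.01  0.04 -0.02] gap 0.166 j6 -0.96
offset mm [-0.4  0.8  2.3] rotz 0.001
rotvec [ 0.0005 -0.0007  0.001 ]
t 10.82 p [0.5163 0.1767 0.1349] yaw 1.161 tilt [0. 0.] F [-0.6  0.5 -0.9] M [-0.   -0.06 -0.02] gap 0.167 j6 -0.96
offset mm [-0.4  0.9 -1.1] rotz 0.001
rotvec [ 0.0002 -0.0005  0.001 ]
```

```bash
python3 -m jog '[{"delta_rot":[0,0,0],"offset":[0,0,3],"fingers":-1},{"delta_rot":[0,0,0],"offset":[0,0,0],"fingers":-1}]' >/dev/null
python3 st.py .517 .176 .130 1.16
python3 -m jog '[{"delta_rot":[0,0,0],"offset":[0,0,2],"fingers":-1},{"delta_rot":[0,0,0],"offset":[0,0,0],"fingers":-1},{"delta_rot":[0,0,0],"offset":[0,0,0],"fingers":-1}]' >/dev/null
python3 st.py .517 .176 .130 1.16
```

```text
t 10.98 p [0.5164 0.1767 0.1316] yaw 1.161 tilt [0. 0.] F [-0.4  0.4 -1.7] M [0.01 0.04 0.04] gap 0.166 j6 -0.96
offset mm [-0.4  0.8  1.6] rotz 0.001
rotvec [ 0.0003 -0.0005  0.001 ]
t 11.23 p [0.5166 0.1767 0.1294] yaw 1.161 tilt [0.001 0.   ] F [ 0.1  0.1 -0.6] M [ 0.01  0.01 -0.06] gap 0.168 j6 -0.96
offset mm [-0.5  0.6 -0.6] rotz 0.001
rotvec [ 0.0005 -0.0007  0.0009]
```

```bash
python3 -m jog '[{"delta_rot":[0,0,-0.08],"offset":[0,0,0],"fingers":-1},{"delta_rot":[0,0,-0.08],"offset":[0,0,0],"fingers":-1},{"delta_rot":[0,0,-0.08],"offset":[0,0,0],"fingers":-1},{"delta_rot":[0,0,-0.08],"offset":[0,0,0],"fingers":-1},{"delta_rot":[0,0,0],"offset":[0,0,0],"fingers":-1}]'|grep -v rot >/dev/null
python3 st.py .5165 .1767 .1294 2.5
```

```text
t 11.65 p [0.5162 0.1764 0.1294] yaw 1.495 tilt [ 0. -0.] F [ 0.4  0.1 -0.4] M [ 0.04 -0.01 -0.06] gap 0.171 j6 -1.29
offset mm [ 0.3  0.2 -0. ] rotz -1.005
rotvec [ 0.0000e+00  1.0000e-04 -1.0049e+00]
```

```bash
python3 -m jog '[{"delta_rot":[0,0,-0.09],"offset":[0,0,0],"fingers":-1},{"delta_rot":[0,0,-0.09],"offset":[0,0,0],"fingers":-1},{"delta_rot":[0,0,-0.09],"offset":[0,0,0],"fingers":-1},{"delta_rot":[0,0,-0.09],"offset":[0,0,0],"fingers":-1},{"delta_rot":[0,0,-0.09],"offset":[0,0,0],"fingers":-1},{"delta_rot":[0,0,-0.09],"offset":[0,0,0],"fingers":-1},{"delta_rot":[0,0,-0.09],"offset":[0,0,0],"fingers":-1},{"delta_rot":[0,0,0],"offset":[0,0,0],"fingers":-1}]' >/dev/null
python3 st.py .5165 .1767 .1294 2.5
```

```text
t 12.32 p [0.5162 0.1764 0.1294] yaw 2.137 tilt [0. 0.] F [ 0.3 -0.4 -1.2] M [ 0.11  0.02 -0.04] gap 0.172 j6 -1.94
offset mm [ 0.1  0.4 -0. ] rotz -0.363
rotvec [ 2.000e-04 -2.000e-04 -3.634e-01]
```

```bash
python3 -m jog '[{"delta_rot":[0,0,-0.09],"offset":[0,0,0],"fingers":-1},{"delta_rot":[0,0,-0.09],"offset":[0,0,0],"fingers":-1},{"delta_rot":[0,0,-0.09],"offset":[0,0,0],"fingers":-1},{"delta_rot":[0,0,-0.06],"offset":[0,0,0],"fingers":-1},{"delta_rot":[0,0,0],"offset":[0,0,0],"fingers":-1}]' >/dev/null
python3 st.py .5165 .1767 .1294 2.6
python3 -m jog '[{"delta_rot":[0,0,-0.05],"offset":[0,0,0],"fingers":-1},{"delta_rot":[0,0,-0.04],"offset":[0,0,0],"fingers":-1},{"delta_rot":[0,0,0],"offset":[0,0,0],"fingers":-1}]' >/dev/null
python3 st.py .5165 .1767 .1294 2.6
```

```text
t 12.73 p [0.5162 0.1764 0.1294] yaw 2.461 tilt [0. 0.] F [-0.1  0.8 -0.3] M [ 0.    0.07 -0.02] gap 0.167 j6 -2.26
offset mm [-0.   0.4 -0. ] rotz -0.139
rotvec [ 0.0004 -0.0002 -0.1387]
t 12.98 p [0.5162 0.1764 0.1294] yaw 2.541 tilt [0. 0.] F [ 0.4 -0.7 -0.6] M [ 0.05 -0.03 -0.01] gap 0.171 j6 -2.34
offset mm [-0.1  0.4 -0. ] rotz -0.059
rotvec [ 0.0004 -0.0002 -0.0588]
```

```bash
for i in 1 2; do python3 -m jog '[{"delta_rot":[0,0,-0.04],"offset":[0,0,0],"fingers":-1},{"delta_rot":[0,0,-0.03],"offset":[0,0,0],"fingers":-1},{"delta_rot":[0,0,0],"offset":[0,0,0],"fingers":-1}]' >/dev/null
python3 st.py; done;  python3 - <<'E'
from h import *
s=robot.snapshot("side"); save(s,"turn.png",(220,115,290,185),8)
E
```

```text
t 13.23 p [0.5162 0.1764 0.1294] yaw 2.601 tilt [0. 0.] F [ 0.4  0.3 -0.2] M [ 0.08  0.01 -0.01] gap 0.164 j6 -2.4
t 13.48 p [0.5162 0.1764 0.1294] yaw 2.661 tilt [0.    0.001] F [ 0.3  0.4 -0.3] M [ 0.05 -0.03 -0.23] gap 0.173 j6 -2.46
```

View pics/turn.png

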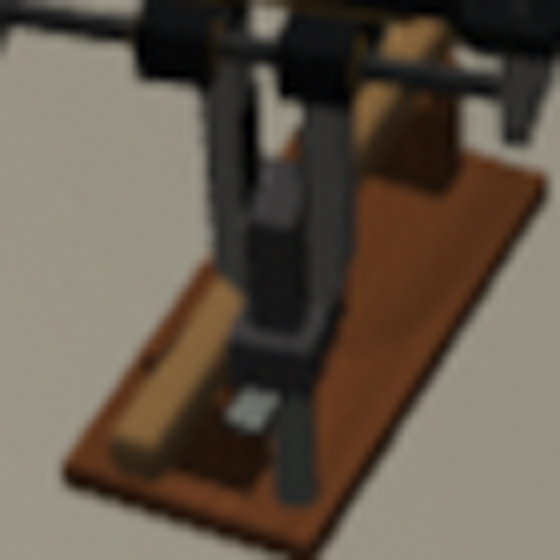

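The torque rose to 0.23 N·m at the end stop. The tab tip at about (255,405) in the crop now lies beside the perch, clear of it. I'll back off slightly inside the slot's play, lift the key, then view the screw.

```bash
python3 -m jog '[{"delta_rot":[0,0,0.06],"offset":[0,0,0],"fingers":-1},{"delta_rot":[0,0,0.03],"offset":[0,0,0],"fingers":-1},{"delta_rot":[0,0,0],"offset":[0,0,-4],"fingers":-1},{"delta_rot":[0,0,0],"offset":[0,0,-6],"fingers":-1},{"delta_rot":[0,0,0],"offset":[0,0,-10],"fingers":-1},{"delta_rot":[0,0,0],"offset":[0,0,-20],"fingers":-1},{"delta_rot":[0,0,0],"offset":[0,0,-25],"fingers":-1},{"delta_rot":[0,0,0],"offset":[0,0,0],"fingers":-1}]' >/dev/null
python3 st.py .48 -.03 .2 1.57
python3 - <<'E'
from h import *
s=robot.snapshot("side"); save(s,"turn2.png",(220,115,290,185),8)
E
sed 's/both/B/' scr.py > /dev/null
python3 - <<'E'
from scr import *
screwfit({"side":robot.snapshot("side")},(.516,.177,4.0))
E
```

```text
t 14.2 p [0.516  0.1763 0.1992] yaw 2.557 tilt [-0.001  0.   ] F [ 0.4 -0.5  0. ] M [ 0.08  0.01 -0.04] gap 0.168 j6 -2.36
offset mm [ -83.8 -191.9   -0.8] rotz 0.987
rotvec [-7.000e-04 -6.000e-04  9.874e-01]
side px 140.0 (array([0.5163, 0.1794, 4.1368]), np.float64(49.7))
```

View pics/turn2.png

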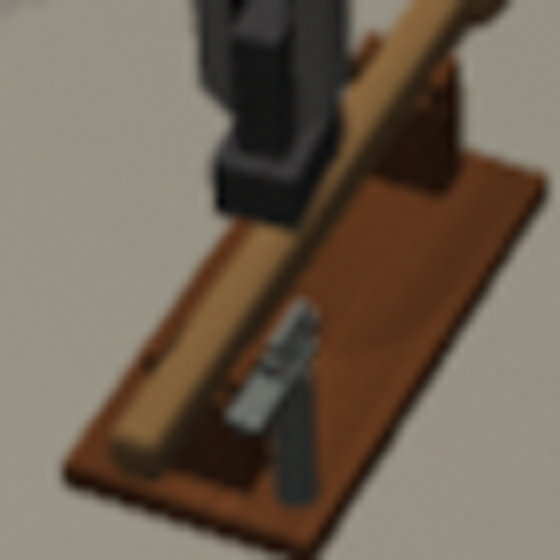

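The side crop shows the tab and wing lying parallel to the perch at (235–310, 310–420), clear of it, and the key lifted off. Next I'll carry the key to bare table near (0.40, 0.0).

```bash
python3 -m jog '[{"delta_rot":[0,0,0.12],"offset":[-3,-25,0],"fingers":-1},{"delta_rot":[0,0,0.12],"offset":[-6,-25,0],"fingers":-1},{"delta_rot":[0,0,0.12],"offset":[-9,-24,0],"fingers":-1},{"delta_rot":[0,0,0.12],"offset":[-12,-22,0],"fingers":-1},{"delta_rot":[0,0,0.12],"offset":[-16,-20,0],"fingers":-1},{"delta_rot":[0,0,0.12],"offset":[-20,-18,0],"fingers":-1},{"delta_rot":[0,0,0.12],"offset":[-22,-16,0],"fingers":-1},{"delta_rot":[0,0,0.12],"offset":[-25,-14,0],"fingers":-1}]' >/dev/null
python3 st.py .40 0 .18 1.57
```

```text
t 14.97 p [ 0.4187 -0.0171  0.1869] yaw 1.564 tilt [-0.021  0.002] F [-0.8  0.1 -0.1] M [ 0.02 -0.02  0.02] gap 0.17 j6 -1.77
offset mm [ 16.9 -18.6   7.3] rotz -0.006
rotvec [-0.0211 -0.0017 -0.0062]
```

```bash
python3 -m jog '[{"delta_rot":[-0.021,0,0],"offset":[17,-15,0],"fingers":-1},{"delta_rot":[0,0,0],"offset":[0,0,0],"fingers":-1},{"delta_rot":[0,0,0],"offset":[0,0,20],"fingers":-1},{"delta_rot":[0,0,0],"offset":[0,0,30],"fingers":-1},{"delta_rot":[0,0,0],"offset":[0,0,30],"fingers":-1},{"delta_rot":[0,0,0],"offset":[0,0,25],"fingers":-1},{"delta_rot":[0,0,0],"offset":[0,0,20],"fingers":-1},{"delta_rot":[0,0,0],"offset":[0,0,0],"fingers":-1}]' >/dev/null
python3 st.py .40 0 .0285 1.57
```

```text
t 15.63 p [ 0.396  -0.0056  0.0532] yaw 1.548 tilt [-0.006 -0.   ] F [-1.   0.7 -0.7] M [0.04 0.03 0.01] gap 0.166 j6 -1.74
offset mm [ 5.7  4.  24.7] rotz -0.022
rotvec [-0.0062  0.0004 -0.0217]
```

```bash
python3 -m jog '[{"delta_rot":[-0.006,0,0],"offset":[0,0,12],"fingers":-1},{"delta_rot":[0,0,0],"offset":[0,0,7],"fingers":-1},{"delta_rot":[0,0,0],"offset":[0,0,0],"fingers":-1},{"delta_rot":[0,0,0],"offset":[0,0,0],"fingers":-1}]' >/dev/null
python3 st.py .40 0 .0285 1.57
```

```text
t 15.97 p [ 0.395  -0.0048  0.033 ] yaw 1.55 tilt [-0.004  0.   ] F [ 0.3 -0.6 -1.3] M [0.06 0.03 0.  ] gap 0.165 j6 -1.74
offset mm [4.9 4.9 4.5] rotz -0.02
rotvec [-0.0044 -0.0003 -0.0197]
```

```bash
python3 -m jog '[{"delta_rot":[-0.004,0,0],"offset":[0,0,2],"fingers":-1},{"delta_rot":[0,0,0],"offset":[0,0,2],"fingers":-1},{"delta_rot":[0,0,0],"offset":[0,0,0],"fingers":-1}]' >/dev/null; python3 st.py
python3 -m jog '[{"delta_rot":[0,0,0],"offset":[0,0,1],"fingers":-1},{"delta_rot":[0,0,0],"offset":[0,0,0],"fingers":-1}]' >/dev/null; python3 st.py
```

```text
t 16.22 p [ 0.3973 -0.005   0.0308] yaw 1.551 tilt [ 0.005 -0.001] F [-0.3  0.9  0.7] M [ 0.05 -0.02  0.02] gap 0.167 j6 -1.74
t 16.38 p [ 0.3982 -0.0052  0.0306] yaw 1.551 tilt [ 0.007 -0.001] F [ 0.1  0.3 -0.9] M [0.03 0.02 0.05] gap 0.169 j6 -1.74
```

```bash
python3 -m jog '[{"delta_rot":[0.006,0,0],"offset":[0,-1,2],"fingers":-1},{"delta_rot":[0,0,0],"offset":[0,0,0],"fingers":-1},{"delta_rot":[0,0,0],"offset":[0,0,0],"fingers":-1}]' >/dev/null; python3 st.py
python3 -m jog '[{"delta_rot":[0,0,0],"offset":[0,0,2],"fingers":-1},{"delta_rot":[0,0,0],"offset":[0,0,0],"fingers":-1},{"delta_rot":[0,0,0],"offset":[0,0,0],"fingers":-1}]' >/dev/null; python3 st.py
```

```text
t 16.63 p [ 0.3976 -0.0053  0.029 ] yaw 1.551 tilt [ 0.002 -0.001] F [ 0.7  0.1 -0.7] M [ 0.06  0.02 -0.01] gap 0.169 j6 -1.74
t 16.88 p [ 0.3985 -0.0054  0.0279] yaw 1.551 tilt [ 0.003 -0.001] F [ 1.  -0.3 -1.8] M [-0.04 -0.    0.01] gap 0.168 j6 -1.74
```

```bash
python3 -m jog '[{"delta_rot":[0,0,0],"offset":[0,0,0],"fingers":0},{"delta_rot":[0,0,0],"offset":[0,0,0],"fingers":0},{"delta_rot":[0,0,0],"offset":[0,0,0],"fingers":0},{"delta_rot":[0,0,0],"offset":[0,0,0],"fingers":0},{"delta_rot":[0,0,0],"offset":[0,0,0],"fingers":0},{"delta_rot":[0,0,0],"offset":[0,0,0],"fingers":0}]' >/dev/null; python3 st.py
python3 -m jog '[{"delta_rot":[0,0,0],"offset":[0,0,-15],"fingers":0},{"delta_rot":[0,0,0],"offset":[0,0,-25],"fingers":0},{"delta_rot":[0,0,0],"offset":[0,0,-35],"fingers":0},{"delta_rot":[0,0,0],"offset":[0,0,-35],"fingers":0},{"delta_rot":[0,0,0],"offset":[0,0,-35],"fingers":0},{"delta_rot":[0,0,0],"offset":[0,0,-25],"fingers":0},{"delta_rot":[0,0,0],"offset":[0,0,0],"fingers":0},{"delta_rot":[0,0,0],"offset":[0,0,0],"fingers":0}]' >/dev/null; python3 st.py .551 .267 .19 2.466
cat > pf.py <<'E'
from fit import *
# screw-based and edge-based perch line: hue segmentation, lines via fit without the ball; free of stand posts
S={n:robot.snapshot(n) for n in("side","top")}
im=np.hstack([cv2.resize(S["side"]["image"][90:190,220:320],(400,400),interpolation=2),cv2.resize(S["top"]["image"][180:280,140:240],(400,400),interpolation=2)])[:,:,::-1].copy()
P=[.540,.2555,.893]
for i,(n,o) in enumerate((("side",(220,90)),("top",(140,180)))):
    for part in perch(P)[:1]:
        q=np.array([proj(S[n],v) for v in part]); q=((q-o+.5)*4+[400*i,0]).astype(np.int32); cv2.polylines(im,[cv2.convexHull(q)],True,(0,255,0),1)
s=S["top"]; print([ (c,) for c in []])
cv2.imwrite("pics/perch.png",im)
for n in S:
    m=mask(S[n],"key_mid",proj(S[n],[.398,-.005,.03]),12)
    if m is not None: print(n,fit(key,[(S[n],m,np.ones((420,560)))],[.398,-.005,-.02]))
E
python3 pf.py
```

```text
t 17.38 p [ 0.3986 -0.0055  0.0276] yaw 1.551 tilt [ 0.003 -0.002] F [-0.2 -0.4  0.2] M [0.02 0.03 0.01] gap 0.5 j6 -1.74
t 18.05 p [ 0.3959 -0.0049  0.2041] yaw 1.551 tilt [-0.003 -0.   ] F [ 0.5 -0.6 -0.6] M [0.02 0.   0.01] gap 0.502 j6 -1.74
offset mm [275.  149.6  13.5] rotz -0.915
rotvec [-2.700e-03 -9.000e-04 -9.154e-01]
[]
side (array([ 0.3988, -0.0035, -0.0304]), np.float64(25.7))
```

View pics/perch.png

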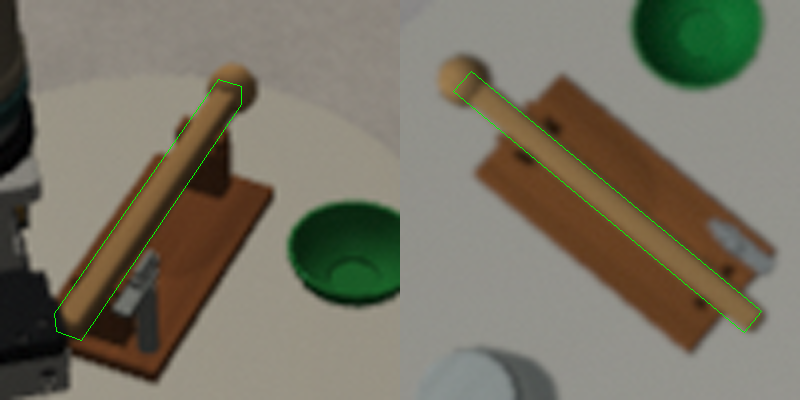

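The views show the key standing upright where I left it (fit 0.399, -0.004) and the tab clear of the perch. The perch overlay matches in both views, so now the perch.

```bash
python3 -m jog '[{"delta_rot":[0,0,-0.12],"offset":[0,0,0],"fingers":0.1},{"delta_rot":[0,0,-0.12],"offset":[0,0,0],"fingers":0.1},{"delta_rot":[0,0,-0.12],"offset":[0,0,0],"fingers":0.1},{"delta_rot":[0,0,-0.12],"offset":[0,0,0],"fingers":0.1},{"delta_rot":[0,0,-0.12],"offset":[0,0,0],"fingers":0.1},{"delta_rot":[0,0,-0.12],"offset":[0,0,0],"fingers":0.1},{"delta_rot":[0,0,-0.12],"offset":[0,0,0],"fingers":0.1},{"delta_rot":[0,0,-0.08],"offset":[0,0,0],"fingers":0.1}]' >/dev/null; python3 st.py .5507 .2687 .19 2.464
```

```text
t 18.92 p [ 0.3856 -0.0031  0.1887] yaw 2.508 tilt [-0.037  0.006] F [ 0.1  0.1 -0.8] M [0.05 0.06 0.01] gap 0.55 j6 -2.7
offset mm [ 27.8 316.7  -5.8] rotz 0.044
rotvec [-0.0177 -0.0333  0.0448]
```

```bash
python3 -m jog '[{"delta_rot":[0,0,0.06],"offset":[2,20,-6],"fingers":0.1},{"delta_rot":[0,0,0],"offset":[3,36,-2],"fingers":0.1},{"delta_rot":[0,0,0],"offset":[3,38,0],"fingers":0.1},{"delta_rot":[0,0,0],"offset":[3,38,0],"fingers":0.1},{"delta_rot":[0,0,0],"offset":[3,38,0],"fingers":0.1},{"delta_rot":[0,0,0],"offset":[3,38,0],"fingers":0.1},{"delta_rot":[0,0,0],"offset":[3,38,0],"fingers":0.1},{"delta_rot":[0,0,0],"offset":[3,20,0],"fingers":0.1}]' >/dev/null; python3 st.py .5507 .2687 .19 2.464
python3 -c "
from h import *
print(np.round(robot.get_obs()['joint_positions'],3))"
```

```text
t 19.58 p [0.5329 0.222  0.1747] yaw 2.44 tilt [-0.066  0.001] F [ 0.6 -0.6  0.4] M [ 0.1  -0.04  0.  ] gap 0.551 j6 -2.18
offset mm [ 17.3  46.5 -16.4] rotz -0.024
rotvec [-0.0415 -0.0516 -0.0226]
[ 0.262  0.333  1.5    0.018  1.372 -2.183]
```

```bash
python3 -m jog '[{"delta_rot":[-0.041,-0.052,-0.022],"offset":[0,0,0],"fingers":0.1},{"delta_rot":[0,0,0],"offset":[0,0,0],"fingers":0.1},{"delta_rot":[0,0,0],"offset":[0,0,0],"fingers":0.1}]' >/dev/null; python3 st.py .5507 .2687 .17 2.464
```

```text
t 19.83 p [0.5335 0.2267 0.1658] yaw 2.469 tilt [-0.011 -0.003] F [ 0.4  0.1 -0.2] M [0.08 0.02 0.06] gap 0.555 j6 -2.19
offset mm [12.7 43.5 -4.5] rotz 0.005
rotvec [-0.0086 -0.0067  0.005 ]
```

```bash
python3 -m jog '[{"delta_rot":[-0.008,-0.006,0.005],"offset":[7,20,-4],"fingers":0.1},{"delta_rot":[0,0,0],"offset":[6,20,-2],"fingers":0.1},{"delta_rot":[0,0,0],"offset":[0,0,0],"fingers":0.1},{"delta_rot":[0,0,0],"offset":[0,0,0],"fingers":0.1}]' >/dev/null; python3 st.py .5507 .2687 .12 2.464
```

```text
t 20.17 p [0.5457 0.263  0.1679] yaw 2.459 tilt [-0.013 -0.005] F [-0.8 -0.3 -0.6] M [ 0.03  0.04 -0.02] gap 0.551 j6 -2.12
offset mm [-0.6  8.1 47.8] rotz -0.005
rotvec [-0.0118 -0.0071 -0.0052]
```

```bash
python3 -m jog '[{"delta_rot":[-0.012,-0.007,-0.005],"offset":[0,8,0],"fingers":0.1},{"delta_rot":[0,0,0],"offset":[0,0,20],"fingers":0.1},{"delta_rot":[0,0,0],"offset":[0,0,20],"fingers":0.1},{"delta_rot":[0,0,0],"offset":[0,0,0],"fingers":0.1},{"delta_rot":[0,0,0],"offset":[0,0,0],"fingers":0.1}]' >/dev/null; python3 st.py .5507 .2687 .12 2.464
```

```text
t 20.58 p [0.5514 0.265  0.1272] yaw 2.46 tilt [ 0.001 -0.001] F [0.  0.4 0.7] M [ 0.06 -0.01  0.02] gap 0.55 j6 -2.12
offset mm [2.9 2.4 7.2] rotz -0.004
rotvec [ 0.0003  0.0013 -0.0044]
```

```bash
python3 -m jog '[{"delta_rot":[0,0.001,-0.004],"offset":[3,2,10],"fingers":0.1},{"delta_rot":[0,0,0],"offset":[0,0,15],"fingers":0.1},{"delta_rot":[0,0,0],"offset":[0,0,15],"fingers":0.1},{"delta_rot":[0,0,0],"offset":[0,0,13],"fingers":0.1},{"delta_rot":[0,0,0],"offset":[0,0,0],"fingers":0.1},{"delta_rot":[0,0,0],"offset":[0,0,0],"fingers":0.1}]' >/dev/null; python3 st.py .5507 .2687 .066 2.464
```

```text
t 21.08 p [0.553  0.2684 0.0762] yaw 2.462 tilt [0.008 0.003] F [0.3 0.3 0.2] M [0.09 0.03 0.03] gap 0.554 j6 -2.12
offset mm [ 2.  -1.3 10.2] rotz -0.002
rotvec [ 0.0074  0.0042 -0.0021]
```

```bash
python3 -m jog '[{"delta_rot":[0.009,0.006,-0.002],"offset":[1.5,-1.5,6],"fingers":0.1},{"delta_rot":[0,0,0],"offset":[0,0,5],"fingers":0.1},{"delta_rot":[0,0,0],"offset":[0,0,0],"fingers":0.1},{"delta_rot":[0,0,0],"offset":[0,0,0],"fingers":0.1}]' >/dev/null; python3 st.py .5507 .2687 .066 2.464
```

```text
t 21.42 p [0.5525 0.2689 0.0671] yaw 2.464 tilt [0.001 0.001] F [-0.6 -0.3  0.1] M [ 0.14  0.04 -0.01] gap 0.55 j6 -2.13
offset mm [ 1.3 -1.3  1.1] rotz 0.0
rotvec [0.0016 0.     0.0001]
```

Well aligned; I'll close on the perch.

```bash
python3 -m jog '[{"delta_rot":[0.002,0,0],"offset":[1,-1,1],"fingers":0},{"delta_rot":[0,0,0],"offset":[0,0,0],"fingers":-0.3},{"delta_rot":[0,0,0],"offset":[0,0,0],"fingers":-1},{"delta_rot":[0,0,0],"offset":[0,0,0],"fingers":-1},{"delta_rot":[0,0,0],"offset":[0,0,0],"fingers":-1},{"delta_rot":[0,0,0],"offset":[0,0,0],"fingers":-1},{"delta_rot":[0,0,0],"offset":[0,0,0],"fingers":-1},{"delta_rot":[0,0,0],"offset":[0,0,0],"fingers":-1}]' 15 >/dev/null; python3 st.py
python3 -m jog '[{"delta_rot":[0,0,0],"offset":[0,0,0],"fingers":-1},{"delta_rot":[0,0,0],"offset":[0,0,0],"fingers":-1},{"delta_rot":[0,0,0],"offset":[0,0,0],"fingers":-1},{"delta_rot":[0,0,0],"offset":[0,0,0],"fingers":-1}]' 45 >/dev/null; python3 st.py .5507 .2687 .166 2.464
```

```text
t 22.08 p [0.5518 0.2691 0.0675] yaw 2.464 tilt [0.002 0.   ] F [ 0.2 -0.4  0. ] M [0.1  0.01 0.01] gap 0.191 j6 -2.12
t 22.42 p [0.5518 0.2691 0.0675] yaw 2.464 tilt [0.002 0.   ] F [0.1 0.8 0. ] M [ 0.08  0.05 -0.02] gap 0.188 j6 -2.12
offset mm [  0.5  -0.9 -98.5] rotz 0.0
rotvec [0.0017 0.0014 0.0003]
```

```bash
python3 -m jog '[{"delta_rot":[0,0,0],"offset":[0,0,-4],"fingers":-1},{"delta_rot":[0,0,0],"offset":[0,0,-6],"fingers":-1},{"delta_rot":[0,0,0],"offset":[0,0,-6],"fingers":-1},{"delta_rot":[0,0,0],"offset":[0,0,-6],"fingers":-1},{"delta_rot":[0,0,0],"offset":[0,0,-6],"fingers":-1},{"delta_rot":[0,0,0],"offset":[0,0,-6],"fingers":-1}]' >/dev/null; python3 st.py .5518 .2691 .1675 2.464
python3 -m jog '[{"delta_rot":[0,0,0],"offset":[0,0,-10],"fingers":-1},{"delta_rot":[0,0,0],"offset":[0,0,-12],"fingers":-1},{"delta_rot":[0,0,0],"offset":[0,0,-12],"fingers":-1},{"delta_rot":[0,0,0],"offset":[0,0,-12],"fingers":-1},{"delta_rot":[0,0,0],"offset":[0,0,-10],"fingers":-1},{"delta_rot":[0,0,0],"offset":[0,0,-4],"fingers":-1},{"delta_rot":[0,0,0],"offset":[0,0,0],"fingers":-1},{"delta_rot":[0,0,0],"offset":[0,0,0],"fingers":-1}]' >/dev/null; python3 st.py .5518 .2691 .1675 2.464
```

```text
t 22.92 p [0.5506 0.2687 0.1032] yaw 2.464 tilt [-0.001 -0.001] F [-0.  -0.3 -0.6] M [ 0.09 -0.   -0.03] gap 0.19 j6 -2.12
offset mm [ -0.6   1.  -64.3] rotz 0.0
rotvec [-0.0012 -0.0003  0.0003]
t 23.58 p [0.5519 0.2692 0.1732] yaw 2.464 tilt [0.005 0.002] F [-0.5 -0.7 -1.2] M [0.1  0.04 0.02] gap 0.191 j6 -2.12
offset mm [ 0.  -0.2  5.7] rotz 0.0
rotvec [0.0046 0.0032 0.0003]
```

```bash
python3 -m jog '[{"delta_rot":[0.005,0.003,0],"offset":[0,0,5],"fingers":-1},{"delta_rot":[0,0,0],"offset":[0,0,0],"fingers":-1},{"delta_rot":[0,0,0],"offset":[0,0,0],"fingers":-1},{"delta_rot":[0,0,0],"offset":[0,0,0],"fingers":-1},{"delta_rot":[0,0,0],"offset":[0,0,0],"fingers":-1},{"delta_rot":[0,0,0],"offset":[0,0,0],"fingers":-1}]' >/dev/null; python3 st.py .5518 .2691 .1675 2.464
cat > fin.py <<'E'
from fit import *
S={n:robot.snapshot(n) for n in("side","top")}
im=np.hstack([cv2.resize(S["side"]["image"][60:190,185:315],(400,400),interpolation=2),cv2.resize(S["top"]["image"][160:290,120:250],(400,400),interpolation=2)])[:,:,::-1].copy(); k=400/130
p=np.array(robot.get_obs()["tool_pos"]); c=p[:2]-.017*np.array([np.cos(.893),np.sin(.893)])
for i,(n,o) in enumerate((("side",(185,60)),("top",(120,160)))):
    P=[np.r_[v[:2],v[2]-.084+p[2]+.0165] for v in map(np.array,perch(np.r_[c,.893])[0])]
    q=np.array([proj(S[n],v) for v in P]); q=((q-o+.5)*k+[400*i,0]).astype(np.int32); cv2.polylines(im,[cv2.convexHull(q)],True,(0,255,0),1)
    for t in("jar","bowl","cup","tin","scoop"):
        for r in robot.regions_of(t,S[n])[:1]: print(n,t,round(r["p"],2),np.round(r["position"],1))
cv2.imwrite("pics/fin.png",im)
E
python3 fin.py
```

```text
t 24.08 p [0.5501 0.2685 0.1643] yaw 2.464 tilt [-0.007 -0.003] F [-0.5  0.5 -2. ] M [ 0.15  0.01 -0.02] gap 0.187 j6 -2.12
offset mm [-1.   1.5 -3.2] rotz 0.0
rotvec [-0.0065 -0.0036  0.0002]
side jar 0.72 [203.1 130.3]
side bowl 0.93 [308.3 151.7]
side cup 0.8 [333.4 276.9]
side tin 0.93 [259.4 273.1]
side scoop 0.72 [359.3 371.1]
top jar 0.37 [152.3 270.5]
top cup 0.72 [348.7 211.5]
top tin 0.94 [327.7 268.4]
top scoop 0.63 [420.2 214. ]
```

View pics/fin.png

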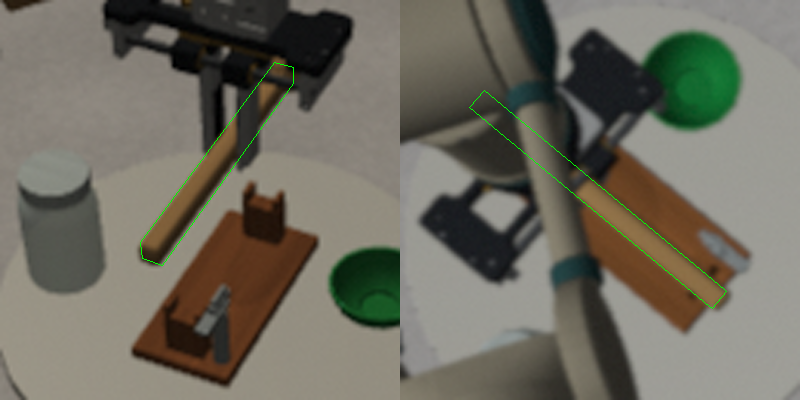

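The perch is out of both notches, free and level: the overlay of a level bar matches in both views. The screw tab is still parallel to where the perch lay, and the jar and bowl have not moved. I'll make a small trim and hold, then hand in.

```bash
python3 -m jog '[{"delta_rot":[-0.005,-0.003,0],"offset":[0,0,-3],"fingers":-1},{"delta_rot":[0,0,0],"offset":[0,0,0],"fingers":-1},{"delta_rot":[0,0,0],"offset":[0,0,0],"fingers":-1},{"delta_rot":[0,0,0],"offset":[0,0,0],"fingers":-1},{"delta_rot":[0,0,0],"offset":[0,0,0],"fingers":-1},{"delta_rot":[0,0,0],"offset":[0,0,0],"fingers":-1},{"delta_rot":[0,0,0],"offset":[0,0,0],"fingers":-1},{"delta_rot":[0,0,0],"offset":[0,0,0],"fingers":-1}]' >/dev/null; python3 st.py
python3 - <<'E'
from fit import *
s=robot.snapshot("side"); m=mask(s,"key_mid",proj(s,[.398,-.005,.03]),12)
if m is not None: print("key",fit(key,[(s,m,np.ones((420,560)))],[.398,-.005,-.02]))
o=robot.get_obs(); print(np.abs(o["qd"]).max(),o["tool_pos"])
E
```

```text
t 25.35 p [0.5503 0.2686 0.1684] yaw 2.464 tilt [ 0.001 -0.   ] F [-0.6  0.3 -1.5] M [ 0.09  0.02 -0.  ] gap 0.192 j6 -2.12
key (array([ 0.3989, -0.0036, -0.0564]), np.float64(35.7))
0.0010909533477385506 [0.5502719  0.26862293 0.16838028]
```

```bash
python3 -c "
from station import robot
robot.sign_off()"
```

```text
the job is handed in; nothing more can be done
```

The job is handed in at about 25 s of the 59 s. With the smaller key I turned the wing screw anticlockwise to its end stop, where the torque rose from about 0.06 to 0.23 N·m. I then stood the key upright on the bare table at about (0.399, -0.004) and let go of it. After that I gripped the perch near its balance point and lifted it straight up 101 mm, and it is still held there.

**Last checks:**
- **Perch:** the gripper opening reads about 18 mm, the perch's width. Tool tilt is 0.001 rad and the joints are practically still. A level-bar overlay matches in both views, with the perch clear of the stand and everything else.
- **Screw and key:** the tab lies along where the perch was, and the key is still standing where I left it.
- **Other objects:** in the side view the jar, bowl and tin are within half a pixel of their first positions. The cup and scoop are 2–4 px off there and within 2 px in the top view, which I put down to detection noise. The arm never went near them after picking up the key.

**Checks that failed or disagreed:**
- In the last top view the arm partly hid the jar (low confidence, about 11 px off) and the bowl was not detected, though it shows in the picture.
- The side camera showed the key's foot about 1 px higher than predicted over the screw, but it went onto the wing without resistance.
- Joint 6 read -2.70, right at its limit, for a moment while turning towards the perch. It came straight back, but I cannot tell whether it passed the limit.

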